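# Run the locked scanner stage to its stop and start the scan

## Robot

A 6-joint arm with a two-finger parallel gripper is mounted at the origin on a cart in front of the work surface, level with it; the furniture and walls round the work are solid. World frame = base frame: x ahead of the robot, y to its left, z up, the work surface at z = 0. Lengths are in mm, angles in rad, forces in N, time in s.
With the tool pointing down it reaches from about 275 to 875 mm from the base axis. Payload 12.5 kg.
Tool frame: the origin (TCP) lies on the mounting face of the last link; the fingertips stand 173 mm ahead of it and the grasp point (between the pads) lies 155 mm ahead of it; z points along the fingers, y is the line along which they close (so a half turn about z gives the same grasp; the last joint's range is limited). The gripper opens to 85 mm and grips with 20 to 120 N. Pads are 22 mm wide; open, the fingers measure 114 mm over their backs; the gripper's body (76 mm by 85 mm) begins 54 mm behind the grasp point. The pads swing forward as they close: fully open they stand 13 mm farther back than shut.
Start: joints at [1.258, 0.351, 1.652, -0, 1.139, -0.085], TCP at [124.178, 535.785, 404.69] pointing down, gripper open.
Joint ranges: [-2.75, 2.75], [-0.79, 2.1], [0.01, 2.65], [-1.57, 4.71], [0.07, 3.14], [-2.87, 2.87]. Speed limits (rad/s): [2.22, 2.22, 2.79, 3.14, 3.14, 3.14].

## Interface

Orientations are given as a unit quaternion [w, x, y, z].
In Python, from station import * gives the robot as it stands. Calls block until the motion is done:
- movep(position, orientation): joint-space move of the TCP to a pose.
- movel(position, feed=150, rotation=None): straight line of the TCP; rotation=None keeps the orientation; feed is the mean speed in mm/s.
- goto_joints(angles): joint-space move.
- grip(opening, newtons=None): finger opening in mm; newtons is the grip in N (None keeps the last); returns when the fingers have stopped.
- dwell(seconds).
- inverse_kinematics(position, orientation): joint angles nearest the present ones, or None.
- get_obs(): the state.
- read_camera(name): name is "scene" or "top" or "wrist"; returns a dict with "pixels" (420x560x3 uint8, red, green, blue), "vfov" (degrees; the focal length in pixels is half the picture's height over the tangent of half this angle, whatever the lens; pixels are square), "cx", "cy" (the principal point, pixels), "k1" (the pictures are not rectified: a ray, as slopes to the right and down, at radius r is drawn at 1 + k1 r^2 times it, then the intrinsics apply), "position" and "rotation" of the camera in the world. Camera axes: x right, y down, z forward; pixel columns grow to the right and rows downward; lengths in mm; the calibration is good to about 2 mm. A picture is of the moment at which its call begins. There is no depth.
A pose or a line that the arm cannot do raises Unreachable and nothing moves.
- job_done(): hands the job in; it is judged then, once.
Trained networks look in the newest picture that a camera, given by its name, has taken for a name from the list of things; names that differ only in an ending like _2 or _b are one class to them, and where a whole thing is asked for, a point or a joint stands for the part that bears it (a point fixed in the world has none). Each returns a list of dicts, best first, with "confidence" (0 to 1); they miss things now and then, are a little off and sometimes report something else, mostly with a low value. They report only what shows in the picture. A call takes as long as a camera call.
- boxes_of(camera, query): "position" ([x, y, z] in mm, in world coordinates, good to about 4 mm: the middle of the surface that is visible of it).
The state is a dict: "clock": time; "joints": joint angles; "qd": joint speeds; "joint_torque": joint torques, N m; "ee_pos": TCP position; "tcp_rot": TCP orientation; "contact_force": force on the tool from outside, world axes, zero at the start; "torque": the same for the moment, N m; "grip_width": finger opening in mm; "grasp_force": force on a finger pad.
Only numpy, scipy, OpenCV 4.12 (cv2) and the standard library are available. Lean on these libraries where they do the work, as an engineer would, in place of code of your own. Each camera call takes 0.05 s, during which the arm holds its last target. There are 200 camera calls.

## Task

Bring the mounted cast into scanning position on the bench scanner: with the fingertips press the rectangular lock button on the stage down and, while holding it down, push the stage smoothly along its rail until it rests against the end stop under the optical head. Let the button spring up so that the stage is locked there, then press the round start key on the scanner's base and let it go. Only push and press: do not touch the cast, do not squeeze or shove the stage hard, do not press the start key before the stage is home, and leave the things standing round the scanner where they are.

Things in the scene. Friction and masses are not known exactly. Their poses are not given: they have to be found in the camera images.
- scanner: White bench scanner for dental casts, fixed, level; yaw varies. Low base plate, x -85 to 85 mm, y -185 to 205 mm, top 19 mm above the bench; rail along y at x = 30 mm. Column with tilted optical head over the +y end: y from 120 mm on, x -32 to 92 mm, 150 to 250 mm high. Origin: 6 mm above the bench; +x away from the robot at yaw 0, +y along the rail to the head, the way to push the stage.
- stage (a joint): Travel of the stage along scanner +y in m: 0 rear end, 0.128 against the end stop; starts between 0 and 0.034. A tooth under the lock button sits in a toothed bar (8 mm pitch) and blocks it, with 1 mm play, until the button is over 5 mm down; let go on the way, the tooth drops into a gap or waits half down for the next one. The free stage has about 1 N friction, 1 kg.
- stop_face (a point): Centre of the rubber end stop's face on the rail near the column, at scanner x = 30 mm, y = 116 mm, 43.5 mm above the bench. The stage's front edge (point stage_front) rests on it when home.
- stage_front (a point): Middle of the stage plate's front (+y) edge. The stage is an aluminium plate 70 mm (x) by 156 mm (y), top 47.5 mm above the bench; this point lies 125 mm in +y from the lock button's centre.
- lock (a joint): How far the lock button is pressed, in m: 0 up (locked), 0.0075 fully down. Spring: 3 N at rest, 6.75 N fully down. Free of the toothed bar from 0.005 on; springs up by itself in any gap, and the end stop lies exactly at a gap.
- lock_top (a point): Centre of the top of the lock button: black ribbed rectangular pad, 42 mm (scanner x) by 34 mm (y), at the rear end of the stage, 57.5 mm above the bench when up. It rides with the stage and goes straight down. A dark frame round it stands 55.5 mm above the bench, opening 44 (x) by 36 mm (y); fingertips pressing the pad enter it by up to 5.5 mm.
- push_rest: Dark metal push rest on the stage, +y of the lock button, 56 mm wide (x), top 69.5 mm above the bench, with a ribbed upright face towards the button that a fingertip on the button can push. Origin: foot of that face, 18 mm in +y from the button's centre, 47.5 mm above the bench. More than 40 N between it and the fingers counts as squeezed or shoved.
- scan_cast: White plaster dental cast 56x60x28 mm, fixed on a round mount (34 mm radius) at the front of the stage, 90 mm in +y from the button's centre. Origin: centre of its underside, 56.5 mm above the bench; top 85 mm above the bench. Not to be touched.
- start_key (a joint): How far the start key is pressed, in m: 0 up, 0.005 fully down; spring to 4 N. It counts as pressed from 0.003.
- start_key_top (a point): Centre of the top of the start key: white round button, 24 mm across, in a 40 mm round grey housing on the near edge of the base, at scanner x = -56 mm, y = 20 mm; its top is 43.5 mm above the bench and 9 mm above its housing.
- waiting_cast: Orange dental cast on a clear base, 56x66x40 mm, loose on the bench to the left of the scanner; origin: centre of its underside. Leave alone.
- dropper: Small brown dropper bottle with black cap, 26 mm across, 73 mm high, loose to the right of the scanner; origin: centre of its underside. Leave alone.
- tweezers: Steel tweezers 22x150x9 mm lying loose in front of the scanner, long axis its y; origin: centre of its underside. Leave alone.

How it is judged:
By the outcome, as a careful person would: the job done as asked, in the order asked, and still so for the second after the job is handed in, with the robot touching nothing.
It also fails if it takes over 45 s, if anything falls off the work surface, if the arm or the gripper's body presses on something with over 40 N, if the wrist force passes 120 N, or if a joint passes its speed limit or range.

## Working session

There is one attempt and no reset: what is moved stays moved. The work goes in short steps, each a Python script; the robot and the scene stay as the last script left them, time stands still between calls to the robot, and variables do not carry over. Pictures are saved under pics/ and viewed, at most 10 in all, crops included, and the job is handed in when it is done.

```bash
mkdir -p pics; ls
python3 - <<'E'
from station import *
import cv2,numpy as np
o=get_obs();print(o)
for c in("scene","top","wrist"):
    r=read_camera(c);cv2.imwrite(f"pics/{c}0.png",r["pixels"][:,:,::-1]);print(c,{k:v for k,v in r.items() if k!="pixels"})
    for q in("scanner","stage","lock_top","push_rest","scan_cast","start_key_top","waiting_cast","dropper","tweezers"):
        print(q,[(np.round(b["position"],1).tolist(),round(b["confidence"],2)) for b in boxes_of(c,q)[:2]])
E
```

```text
pics
station.py
{'clock': 0.0, 'joints': array([ 1.25844260e+00,  3.51261159e-01,  1.65243106e+00,  6.69990236e-06,
        1.13906629e+00, -8.45973399e-02]), 'qd': array([-0.00019931,  0.00123529, -0.00092179,  0.0005743 ,  0.00090346,
       -0.00090259]), 'joint_torque': array([ 5.11516228e-04, -5.06100368e+01, -2.91410601e+01, -7.60456828e-05,
        4.49439438e-03,  3.39123801e-06]), 'ee_pos': array([124.12058499, 535.6839289 , 404.14199552]), 'tcp_rot': array([-1.17920357e-04,  1.13633594e-01,  9.93522555e-01, -5.70881782e-04]), 'contact_force': array([-0.54715032, -0.42795826, -0.87606721]), 'torque': array([-0.00806299, -0.00141554, -0.00398901]), 'grasp_force': 0.0, 'grip_width': 85.23661130859522}
scene {'vfov': 42.950887044681146, 'cx': 285.1247477476258, 'cy': 205.2056317859245, 'k1': -0.206757229039164, 'position': array([-322.67283055, -511.14681331,  675.77773839]), 'rotation': array([-0.44020427,  0.77621091, -0.38832198,  0.2300497 ])}
scanner [([549.2, 81.7, 20.7], 0.74), ([556.9, -0.1, 56.6], 0.46)]
stage [([556.4, 2.2, 56.4], 0.86)]
lock_top [([555.9, -45.6, 55.7
[... 563 characters left out ...]
1])}
scanner [([559.5, 104.7, 20.7], 0.93)]
stage [([567.8, -1.2, 57.7], 0.79)]
lock_top []
push_rest [([570.8, -23.2, 70.4], 0.59)]
scan_cast [([575.6, 38.2, 72.9], 0.61)]
start_key_top [([494.6, 94.3, 45.2], 0.56)]
waiting_cast [([494.3, 359.3, 30.7], 0.56), ([362.2, 9.3, 11.5], 0.35)]
dropper [([454.2, -210.2, 44.3], 0.44)]
tweezers []
wrist {'vfov': 64.81776892863807, 'cx': 278.62736864190947, 'cy': 207.72974530247728, 'k1': 0.024866675074645045, 'position': array([ 59.07266078, 550.71728762, 373.7896966 ]), 'rotation': array([0.10386572, 0.77586724, 0.61677388, 0.08265543])}
scanner []
stage []
lock_top []
push_rest []
scan_cast []
start_key_top []
waiting_cast []
dropper []
tweezers []
```

View pics/top0.png

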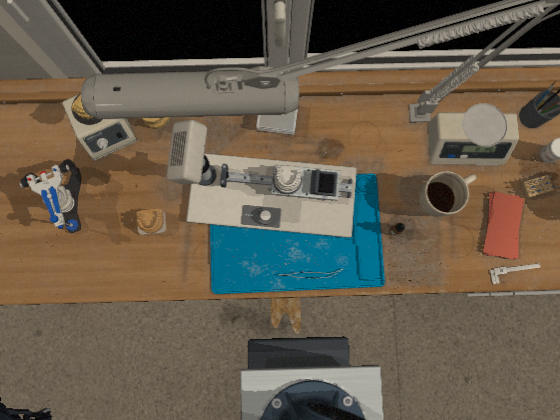

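View pics/scene0.png

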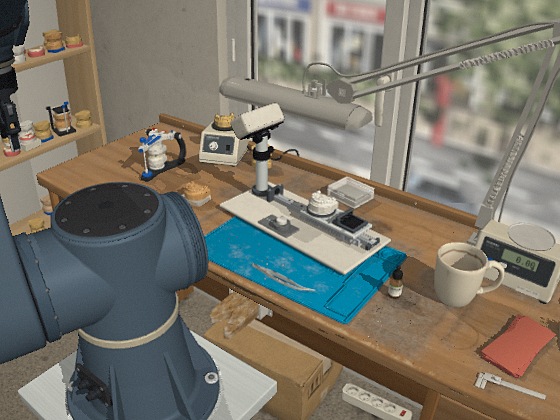

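The top view shows the scanner with its head on the left (+y), lock pad near (325,182), key near (265,215), and base near edge running (187,222)-(352,235). The scene view agrees, with the dropper, tweezers and orange cast clear of the stage. Next are two wrist views, approached retracted and high to clear the head.

```bash
cat > h.py <<'E'
from station import *
import cv2,numpy as np
from scipy.spatial.transform import Rotation as R
def rot(q): return R.from_quat([q[1],q[2],q[3],q[0]])
def tool_q(yaw):
    """tool down, tool x along scanner -y, tool y along scanner -x"""
    c,s=np.cos(yaw),np.sin(yaw)
    M=np.array([[s,-c,0],[-c,-s,0],[0,0,-1]]).T  # rows: tool x,y,z in world
    q=R.from_matrix(M).as_quat(); return [q[3],q[0],q[1],q[2]]
def ray(cam,uv):
    f=cam["pixels"].shape[0]/2/np.tan(np.radians(cam["vfov"])/2)
    d=(np.array(uv,float)-[cam["cx"],cam["cy"]])/f; p=d.copy()
    for _ in range(20): p=d/(1+cam["k1"]*(p@p))
    return np.array(cam["position"]),rot(cam["rotation"]).apply([*p,1.])
def at_z(cam,uv,z):
    o,d=ray(cam,uv); return o+d*(z-o[2])/d[2]
def proj(cam,P):
    f=cam["pixels"].shape[0]/2/np.tan(np.radians(cam["vfov"])/2)
    v=rot(cam["rotation"]).inv().apply(np.array(P)-cam["position"]); p=v[:2]/v[2]
    return p*(1+cam["k1"]*(p@p))*f+[cam["cx"],cam["cy"]]
E
python3 - <<'E'
from h import *
import pickle
t=read_camera("top");a=at_z(t,(187,222),19);b=at_z(t,(352,235),19);print(a,b,np.degrees(np.arctan2(-(a-b)[0],(a-b)[1])),np.linalg.norm(a-b))
q=tool_q(np.arctan2(-(a-b)[0],(a-b)[1]))
print(inverse_kinematics([555,-40,430],q))
movep([250,330,480],get_obs()["tcp_rot"])
movep([400,-40,480],q)
grip(0,20)
V=[]
for i,p in enumerate([[555,-60,430],[500,20,430]]):
    movel(p,250); r=read_camera("wrist"); V.append(r)
    cv2.imwrite(f"pics/w{i}.png",r["pixels"][:,:,::-1])
    for n in("stage","lock_top","push_rest","scan_cast","start_key_top"):
        print(n,[(np.round(x["position"],1).tolist(),round(x["confidence"],2)) for x in boxes_of("wrist",n)[:2]])
pickle.dump(V+[t],open("v.pkl","wb"))
o=get_obs();print(o["clock"],o["joints"],o["grip_width"])
E
```

```text
[491.6823376  278.30680465  19.        ] [ 450.99562218 -107.01603593   19.        ] -6.027596875183378 387.46496653378955
NoneTraceback (most recent call last):
  File "<stdin>", line 7, in <module>
host.Unreachable: the arm cannot take that pose within its joint ranges
```

```bash
python3 - <<'E'
s=open('h.py').read()
s=s.replace("tool x along scanner -y, tool y along scanner -x","tool x along scanner +y, tool y along scanner +x").replace("[[s,-c,0],[-c,-s,0],[0,0,-1]]","[[-s,c,0],[c,s,0],[0,0,-1]]")
open('h.py','w').write(s)
E
python3 - <<'E'
from h import *
import pickle
t=read_camera("top")
q=tool_q(np.radians(-6))
for p in [[400,-40,480],[555,-100,430],[520,-10,430],[560,-60,220]]: print(inverse_kinematics(p,q))
print(get_obs()["ee_pos"])
movep([250,330,480],get_obs()["tcp_rot"])
movep([400,-40,480],q)
grip(0,20)
V=[]
for i,p in enumerate([[555,-100,430],[520,-10,430]]):
    movel(p,250); r=read_camera("wrist"); V.append(r)
    cv2.imwrite(f"pics/w{i}.png",r["pixels"][:,:,::-1])
    for n in("stage","lock_top","push_rest","scan_cast","start_key_top"):
        print(n,[(np.round(x["position"],1).tolist(),round(x["confidence"],2)) for x in boxes_of("wrist",n)[:2]])
pickle.dump(V+[t],open("v.pkl","wb"))
o=get_obs();print(o["clock"],o["joints"],o["grip_width"])
E
```

```text
[-2.15601247e-01 -8.80258091e-03  1.89496078e+00 -4.44089210e-16
  1.25543446e+00 -1.10881492e-01]
[-2.60817193e-01  3.51516197e-01  1.58532294e+00 -4.44089210e-16
  1.20475352e+00 -1.56097438e-01]
[-1.08754488e-01  2.70074000e-01  1.69778550e+00 -4.44089210e-16
  1.17373315e+00 -4.03473299e-03]
[-1.89392933e-01  6.25404099e-01  1.74485807e+00 -4.44089210e-16
  7.71330479e-01 -8.46731783e-02]
[249.77672681 330.79855507 479.63663222]
stage [([573.9, 4.6, 59.7], 0.71), ([568.7, -21.4, 69.3], 0.69)]
lock_top [([565.4, -47.2, 56.0], 0.6)]
push_rest [([571.2, -21.3, 67.3], 0.77)]
scan_cast [([577.1, 38.0, 71.6], 0.56)]
start_key_top []
stage [([572.8, 6.2, 60.3], 0.72)]
lock_top [([562.7, -50.8, 57.7], 0.97)]
push_rest [([568.9, -19.2, 65.8], 0.96)]
scan_cast [([576.9, 40.6, 71.8], 0.67)]
start_key_top [([498.7, 91.4, 42.6], 0.85), ([547.3, 54.1, 19.3], 0.71)]
7.0667 [-1.09875438e-01  2.70585002e-01  1.69746013e+00 -3.12635443e-05
  1.17368546e+00 -4.16841183e-03] 0.44067791436735015
```

View pics/w0.png

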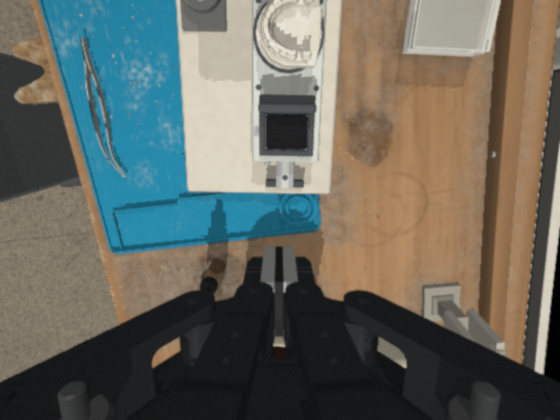

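View pics/w1.png

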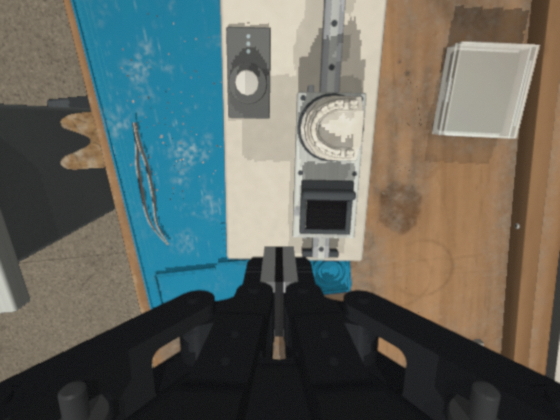

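Wrist views: w0 shows the pad at about (287,131) and rear base corners at (188,192) and (330,192). w1 shows the pad at about (326,214), the key at (247,83), and rear base corners at (229,259) and (361,261). I'll fit the scanner pose to these and overlay the model.

```bash
cat > fit.py <<'E'
from h import *
import pickle
from scipy.optimize import least_squares
V=pickle.load(open("v.pkl","rb"))
def S(p,P): # scanner(x,y),height -> world
    c,s=np.cos(p[2]),np.sin(p[2]); return np.array([p[0]+c*P[0]-s*P[1],p[1]+s*P[0]+c*P[1],P[2]])
def model(p):
    L=p[3] # lock y in scanner
    return dict(c0=(-85,-185,19),c1=(85,-185,19),lock=(30,L,57.5),key=(-56,20,43.5))
E_=lambda a,b:(a,b)
obs=[(0,"c0",(188,192)),(0,"c1",(330,192)),(1,"c0",(229,259)),(1,"c1",(361,261)),(0,"lock",(287,131)),(1,"lock",(326,214)),(1,"key",(247,83))]
edges=[(0,-85,(178,2)),(0,85,(341,2)),(1,-85,(222,2)),(1,85,(385,2))]
def res(p):
    m=model(p);r=[]
    for i,n,uv in obs: r+=list(proj(V[i],S(p,m[n]))-uv)
    for i,x,uv in edges:
        w=at_z(V[i],uv,19); r.append((np.cos(p[2])*(w[0]-p[0])+np.sin(p[2])*(w[1]-p[1])-x)*.9)
    return np.array(r)
f=least_squares(res,[550,74,-.1,-120],loss="soft_l1");p=f.x
if __name__=="__main__":
    print(p,np.degrees(p[2]));print(np.round(res(p),1))
    # triangulated height of the pad
    from numpy.linalg import lstsq
    A=[];b=[]
    for i,uv in((0,(287,131)),(1,(326,214))):
        o,d=ray(V[i],uv);d=d/np.linalg.norm(d);M=np.eye(3)-np.outer(d,d);A.append(M);b.append(M@o)
    print("pad tri",lstsq(np.vstack(A),np.hstack(b),rcond=None)[0],"model",S(p,model(p)["lock"]),"key",S(p,model(p)["key"]))
    print("stage q",.128-( -9-p[3])/1000)
    im=V[1]["pixels"][:,:,::-1].copy()
    big=cv2.resize(im,None,fx=4,fy=4,interpolation=cv2.INTER_CUBIC)
    def poly(P,c):
        pts=np.array([(proj(V[1],S(p,x))+.5)*4 for x in P]).astype(int); cv2.polylines(big,[pts],True,c,1)
    L=p[3]
    poly([(30+a,L+b,57.5) for a,b in((-21,-17),(21,-17),(21,17),(-21,17))],(0,0,255))
    poly([(30+a,L+b,69.5) for a,b in((-28,18),(28,18))],(0,255,0))
    poly([(30+a,L+b,47.5) for a,b in((-35,-31),(35,-31),(35,125),(-35,125))],(255,0,255))
    poly([(-56+12*np.cos(t),20+12*np.sin(t),43.5) for t in np.linspace(0,6.2,30)],(0,0,255))
    poly([(-85,-185,19),(85,-185,19),(85,100,19),(-85,100,19)],(255,128,0))
    cv2.imwrite("pics/ov.png",big[200:1060,860:1560][::1,::1][:600*2] if 0 else cv2.resize(big[200:1060,860:1560],None,fx=.69,fy=.69,interpolation=cv2.INTER_AREA))
E
python3 fit.py
```

```text
[ 5.51208610e+02  6.75836688e+01 -1.16838864e-01 -1.12835824e+02] -6.694373796564746
[-1.  -0.2  1.7  1.6 -2.1  0.4  2.6  0.1 -0.1  0.4  0.7 -0.5 -0.6 -1.1
  3.2 -1.7  2.9 -2. ]
pad tri [567.37807079 -47.69036541  59.26625308] model [567.85043911 -47.98004795  57.5       ] key [497.92187694  93.97541062  43.5       ]
stage q 0.02416417641879838
```

View pics/ov.png

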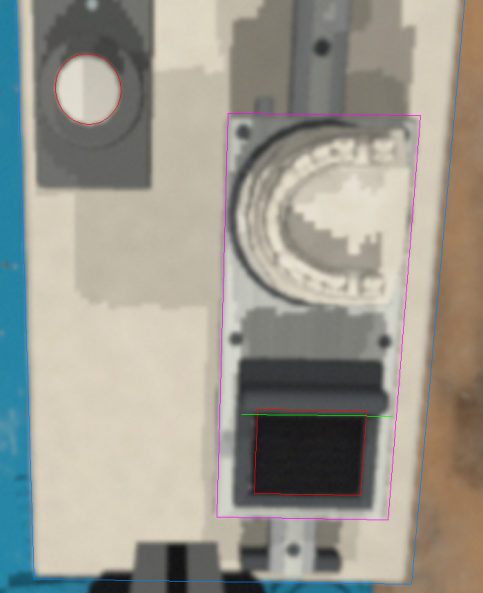

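The model overlays the picture closely: pad, key, stage and base edges all match, and the triangulated pad height is 59 against 57.5 nominal. Next I go down to the pad and press in steps while watching force.

```bash
cat >> h.py <<'E'
P=np.array([551.2,67.6,-.1168,-112.8])
def W(x,y,z):
    c,s=np.cos(P[2]),np.sin(P[2]); return [P[0]+c*x-s*y,P[1]+s*x+c*y,z]
def local(v):
    c,s=np.cos(P[2]),np.sin(P[2]); return np.array([c*v[0]+s*v[1],-s*v[0]+c*v[1],v[2]])
def st(): 
    o=get_obs(); e=np.array(o["ee_pos"]); l=local(e-np.array([P[0],P[1],173]))
    return l,local(o["contact_force"]),o["clock"]
E
python3 - <<'E'
from h import *
q=tool_q(P[2]); Ly=P[3]-1
movep(W(30,Ly,300),q)
movel(W(30,Ly,173+66),150); l,f0,t=st(); print(l.round(1),f0.round(1),t)
z=66
while z>48:
    z-=1; movel(W(30,Ly,173+z),40); l,f,t=st(); print(z,l.round(1),(f-f0).round(1),round(t,2))
    if (f-f0)[2]>5.6: break
cam=read_camera("scene");cv2.imwrite("pics/press.png",cv2.resize(cam["pixels"][150:290,200:420,::-1],None,fx=3,fy=3))
E
```

```text
[  30.4 -113.6   67.4] [-0.1  0.4 -0. ] 8.2583
65 [  30.2 -113.8   65.9] [-0.7 -2.1 -0.5] 8.51
64 [  30.  -113.8   64.1] [0.2 0.3 1.6] 8.76
63 [  30.  -113.8   62.9] [-0.2  0.2  0.4] 9.01
62 [  30.  -113.8   61.9] [-0.1 -0.6  0.1] 9.26
61 [  30.  -113.8   60.9] [-0.3 -0.9  0.5] 9.51
60 [  30.  -113.8   60. ] [ 0.3 -1.5 -0.1] 9.76
59 [  30.  -113.8   58.9] [-0.   0.3  0.7] 10.01
58 [  30.  -113.8   58. ] [ 1.2  0.2 -0.5] 10.26
57 [  30.  -113.8   57.1] [ 0.2 -0.8  2.6] 10.51
56 [  30.1 -113.8   56.1] [0.2 0.2 2.9] 10.76
55 [  30.1 -113.8   55. ] [-0.9 -1.1  4.2] 11.01
54 [  30.1 -113.8   54. ] [ 0.3 -0.6  4.2] 11.26
53 [  30.1 -113.8   53.1] [-0.   0.1  4.8] 11.51
52 [  30.  -113.8   52.1] [-0.9 -1.   5.7] 11.76
```

Run:
```python
from h import *
Ly=P[3]-1; Z=173+50.6
movel(W(30,Ly,Z),30); l,f,t=st(); print(l.round(1),f.round(1),t)
movel(W(30,Ly+12,Z),25); l,f,t=st(); print(l.round(1),f.round(1),t)
movel(W(30,-18,Z),50); l,f,t=st(); print(l.round(1),f.round(1),t)
y=-18
while y<6:
    y+=1; movel(W(30,y,Z),30); l,f,t=st(); print(y,l.round(1),f.round(1),round(t,2))
    if f[1]<-9: break
for c in("wrist","scene"):
    r=read_camera(c);
    for n in("lock_top","scan_cast","push_rest"): print(c,n,[(np.round(local(np.array(x["position"])-[P[0],P[1],0]),1),round(x["confidence"],2)) for x in boxes_of(c,n)[:1]])
    cv2.imwrite(f"pics/{c}_home.png",r["pixels"][:,:,::-1] if c=="wrist" else cv2.resize(r["pixels"][150:290,200:420,::-1],None,fx=3,fy=3))
```

```text
[  30.1 -113.8   50.8] [-1.3 -0.5  6.2] 12.0583
[  30.1 -101.7   50.8] [-0.   1.4  6.2] 12.6917
[ 30.3 -17.9  51. ] [0.4 0.7 5.4] 14.5167
-17 [ 30.3 -17.   51. ] [1.1 0.1 5.8] 14.77
-16 [ 30.3 -16.   51. ] [0.3 0.4 5.6] 15.02
-15 [ 30.3 -15.   51. ] [ 1.6 -0.6  6.3] 15.27
-14 [ 30.3 -14.   51. ] [ 1.6 -0.6  6. ] 15.52
-13 [ 30.3 -13.   51. ] [ 1.8 -0.6  6.1] 15.77
-12 [ 30.4 -12.   51. ] [1.7 0.1 6.3] 16.02
-11 [ 30.3 -11.   51. ] [ 1.1 -0.9  5.4] 16.27
-10 [ 30.3 -10.   51. ] [0.6 0.5 5.8] 16.52
-9 [30.3 -9.2 51. ] [ 0.5 -2.5  6.3] 16.77
-8 [30.3 -8.3 50.9] [ 1.6 -3.2  5.2] 17.02
-7 [30.2 -7.4 50.9] [ 0.3 -5.3  6.9] 17.27
-6 [30.2 -6.4 50.9] [ 0.1 -4.2  5.6] 17.52
-5 [30.2 -5.4 50.8] [ 0.2 -4.3  5.8] 17.77
-4 [30.2 -4.4 50.8] [-0.5 -4.1  6. ] 18.02
-3 [30.2 -3.4 50.8] [ 0.2 -3.9  6. ] 18.27
-2 [30.1 -2.4 50.8] [ 0.1 -4.4  5.7] 18.52
-1 [30.2 -2.  50.8] [-0.1 -9.9  6.6] 18.77
wrist lock_top [(array([12.9, -7.8, 49.2]), 0.68)]
wrist scan_cast [(array([27.9, 80.7, 71.1]), 0.58)]
wrist push_rest [(array([28.3, 17.5, 65.1]), 0.61)]
scene lock_top []
scene scan_cast [(array([15.8, 68.1, 72.4]), 0.66)]
scene push_rest [(array([ 9.6,  8.7, 60.6]), 0.48)]
```

The stage met the stop at tip y ≈ -9. The fingers then slid to the push rest at y ≈ -2, as predicted for home. I'll lift straight up with the light push kept on, then back off and check.

Run:
```python
from h import *
q=tool_q(P[2])
movel(W(30,-1.3,173+60),20); l,f,t=st(); print(l.round(1),f.round(1),t)
movel(W(30,-10,173+62),50)
movel(W(30,-10,173+120),150); l,f,t=st(); print(l.round(1),f.round(1),t)
movel(W(-20,-60,173+190),200)
r=read_camera("wrist");T=st()[2]
for n in("lock_top","push_rest","scan_cast","start_key_top"): print(n,[(np.round(local(np.array(x["position"])-[P[0],P[1],0]),1),round(x["confidence"],2)) for x in boxes_of("wrist",n)[:1]])
big=r["pixels"][:,:,::-1].copy()
def poly(pts,c): cv2.polylines(big,[np.array([proj(r,W(*a)) for a in pts]).round().astype(int)],True,c,1)
poly([(30+a,-9+b,57.5) for a,b in((-21,-17),(21,-17),(21,17),(-21,17))],(0,0,255))
poly([(30+a,-9+b,47.5) for a,b in((-35,-31),(35,-31),(35,125),(-35,125))],(255,0,255))
poly([(-56+12*np.cos(t),20+12*np.sin(t),43.5) for t in np.linspace(0,6.2,30)],(0,255,0))
cv2.imwrite("pics/after.png",big);print(T)
```

```text
[29.8 -2.1 59.4] [-0.1 -7.3  0.3] 19.7833
[ 29.7  -9.9 119.5] [-0.2  0.2  0.6] 20.6417
lock_top [(array([26.5, -9.5, 58.3]), 0.8)]
push_rest [(array([29.6, 17. , 68.4]), 0.6)]
scan_cast [(array([29.1, 71.4, 71.2]), 0.61)]
start_key_top [(array([-56.6,  20.8,  39.4]), 0.62)]
21.3417
```

View pics/after.png

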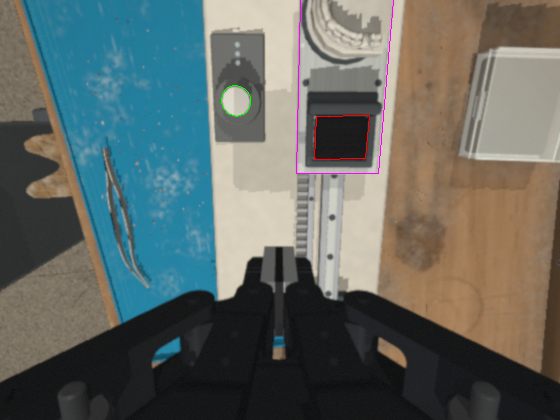

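The picture confirms the stage is home: the pad fits its outline around (342,138) and reads 58 mm high, so it is up. The key overlay matches at (236,101). Now I press the key.

Run:
```python
from h import *
x,y=-56,20
movel(W(x,-40,173+110),200); movel(W(x,y,173+75),150); movel(W(x,y,173+49),80); dwell(.2); l,f0,t=st(); print(l.round(1),f0.round(1),t)
z=46
while z>38.4:
    movel(W(x,y,173+z),30); dwell(.05); l,f,t=st(); print(z,l.round(1),(f-f0).round(1),round(t,2))
    if (f-f0)[2]>7: break
    z-=.8
dwell(.2)
movel(W(x,y,173+55),60); movel(W(x,y-10,173+110),150); movel(W(-60,-60,173+200),200)
r=read_camera("wrist"); cv2.imwrite("pics/final.png",r["pixels"][:,:,::-1])
for n in("lock_top","start_key_top"): print(n,[(np.round(local(np.array(a["position"])-[P[0],P[1],0]),1),round(a["confidence"],2)) for a in boxes_of("wrist",n)[:1]])
print(st())
```

```text
[-55.9  20.   49.4] [ 0.3 -0.1 -0.3] 23.4333
46 [-56.  20.  46.] [-1.   0.6  0.4] 23.73
45.2 [-56.   20.   45.2] [-0.7  0.4  1.2] 24.03
44.400000000000006 [-56.   20.   44.4] [-0.3  0.1  0.8] 24.33
43.60000000000001 [-55.9  20.   43.7] [-0.2 -0.3  1.8] 24.63
42.80000000000001 [-55.9  20.   42.8] [ 0.2 -0.2  1.9] 24.93
42.000000000000014 [-56.  20.  42.] [-0.2  0.1  3.1] 25.23
41.20000000000002 [-56.   20.   41.2] [-0.2 -0.3  2.6] 25.53
40.40000000000002 [-56.   20.   40.4] [-1.2  0.4  3.5] 25.83
39.60000000000002 [-56.   20.   39.6] [0.2 0.6 3.3] 26.13
38.800000000000026 [-56.   20.   38.8] [1.  1.2 4. ] 26.43
lock_top [(array([24.4, -8.2, 57. ]), 0.61)]
start_key_top []
(array([-60.17276672, -59.43035746, 198.80304745]), array([ 0.97471335, -0.27547161, -0.36310022]), 28.4417)
```

```bash
python3 -c "
from station import *
print(job_done())"
```

```text
the job is handed in; nothing more can be done
None
```

The stage is locked against the end stop, and the start key was then pressed about 4.7 mm and released; I handed the job in shortly after 28 s with the arm clear, and no verdict was returned.

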